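Refit the pressure cooker's valve lever and set it to sealed

ROBOT

A 7-joint arm with a two-finger parallel gripper is mounted at the origin on a cart in front of the work surface, level with it; the furniture and walls round the work are solid. World frame = base frame: x ahead of the robot, y to its left, z up, the work surface at z = 0. Lengths are in m, angles in rad, forces in N, time in s.
With the tool pointing down it reaches from about 0.425 to 0.925 m from the base axis. Payload 6.8 kg.
Tool frame: the origin (TCP) lies at the very end of the fingers, on their centre line; the grasp point (between the pads) lies 19 mm behind it; z points along the fingers, y is the line along which they close (so a half turn about z gives the same grasp; the last joint's range is limited). The gripper opens to 88 mm and grips with 3 to 60 N. Pads are 20 mm wide; open, the fingers measure 115 mm over their backs; the gripper's body (75 mm by 178 mm) begins 61 mm behind the grasp point.
Start: joints at [1.205, 0.477, 0.022, 1.555, -0.011, 1.109, -0.083], TCP at [0.172, -0.653, 0.223] pointing down, gripper open.
Joint ranges: [-2.96, 2.96], [-0.34, 2.1], [-1.41, 1.46], [0.24, 2.44], [-1.37, 4.51], [0.17, 1.92], [-2.96, 2.96]. Speed limits (rad/s): [2.39, 2.39, 3.14, 3.14, 3.14, 3.14, 3.14].

INTERFACE

Orientations are given as a unit quaternion [w, x, y, z].
In Python, from station import r gives the robot as it stands.
- The arm moves only by the tool apply_moves, never from a script. Its argument "plan" is a list of rows, each a list of 5 numbers: the closure, from 0 (fully open) to 1 (shut), then the shift along the tool's x, y, z in mm, then the turn about the tool's z in degrees. In form: [[jaw, tx, ty, tz, turn], ...]. A call has 1 to 10 rows; each row is the pose to reach, as a shift and turn from the pose commanded when the call began, along the tool's axes at that moment; what a row does not reach only later rows make up. A row lasts 1/12 s, in which the tool goes at most 41.7 mm and 7.16 degrees, less where a joint would pass 70% of its speed; a pose out of reach is approached as far as the arm can. A call with a gripper value outside its range is refused whole. The fingers move at their own pace and stop on an object; "squeeze" is the grip in N (left out, the last holds). Time passes only in rows, so rows that repeat a pose let the fingers close. It gives the time, the measured TCP pose, the force, the opening and the grip force at its end, in the units of the state.
- r.observe(): the state, without advancing time (a new reading comes with each control period).
- r.grab_frame(name): name is "side" or "top" or "wrist"; returns the picture (420x560x3 uint8, red, green, blue); there is no depth.
- r.calibration(name): a dict with "mtx" (3x3 intrinsics, pixels), "R" (3x3) and "t" (3): a world point X has camera coordinates R X + t. Camera axes: x right, y down, z forward; pixel columns grow to the right and rows downward; lengths in m; the calibration is good to about 2 mm. A picture is of the moment at which its call begins: read the wrist's pose just before it. calibration takes no time and is no camera call; for the wrist camera it gives the pose at the moment of the call.
- r.finish_job(): hands the job in; it is judged then, once.
The state is a dict: "time_s": time; "joint_pos": joint angles; "dq": joint speeds; "effort": joint torques, N m; "ee_pos": TCP position; "ee_rot": TCP orientation; "ft_force": force on the tool from outside, world axes, zero at the start; "ft_torque": the same for the moment, N m; "gripper_width": finger opening in m; "grasp_force": force on a finger pad.
Only numpy, scipy, OpenCV 4.12 (cv2) and the standard library are available. Lean on these libraries where they do the work, as an engineer would, in place of code of your own. Each camera call takes 0.05 s, during which the arm holds its last target. There are 200 camera calls.

TASK

The grey valve lever of the pressure cooker has been washed and lies on the worktop: put it back on the valve stem in the middle of the lid. Feel gently for the angle at which its ribbed socket matches the stem, never forcing it down (under 25 N until it drops over the ribs), and push it fully home. Then turn it clockwise to the stop without wrenching it, so that it points along the long handle (sealed), let go, and leave the other things where they stand.

Things in the scene. Friction and masses are not known exactly. Their poses are not given: they have to be found in the camera images.
- lever: Loose grey valve lever, 0.12 kg, lying level with its socket down. Square hub 33 x 33 mm with rounded corners, flat sides facing its x and y, 31 mm high with the cap; grip the hub across its y sides. Arm 14 mm wide, along +x from the hub, 16 to 28 mm above the underside. Origin: middle of the hub's underside, on the socket's axis; z up out of the cap.
- lever_socket (a point): Mouth of the lever's socket, same point and axes as lever. Socket 20 mm deep, open downwards: a round bore 13 mm across with four keyways the full depth, one wide (9 mm, under the arm, along +x) and three narrow (5 mm, along +y, -y, -x), so it fits the stem at one angle only.
- lever_tip (a point): Middle of the round thumb pad (19 mm across) at the arm's end, 75 mm from the socket's axis along the lever's +x, 22 mm above the lever's underside.
- pressure_pan: Heavy steel pressure cooker that does not shift: pan 200 mm, lid 214 mm across, lid surface up to 127 mm high. Origin: middle of its underside on the worktop, z up. The long black handle points along +y (to 263 mm from the axis, top at 126 mm), a short one along -y. Its -x side faces the robot, give or take its yaw.
- stem_seat (a point): Middle of the top of the fixed black collar (42 mm across) in the lid, on the stem's axis, 136 mm above the worktop; axes as the pan's. The lever's underside rests on it when fully home. If the ribs are not matched the lever stands about 10 mm too high.
- stem_top (a point): Tip of the steel valve stem, 17.5 mm above stem_seat, on its axis; axes as the pan's, not turning with the stem. Stem: round core 12 mm across, coned to 6.4 mm in the top 4 mm. Its lower 10 mm bear four flat-topped ribs at right angles reaching 10 mm from the axis, one 8 mm wide and three 4 mm wide: 0.5 mm play at each side of a keyway.
- sealed_tick (a point): Raised tick beside the collar on the pan's +y side (sealed); a second tick stands 120 degrees anticlockwise of it (vent). The stem turns stiffly (0.10 N m) between stops there, sealed being clockwise from above. Its angle is not reported: its wide rib starts 6 to 86 degrees clockwise of vent and stays under a light press. A seated lever points along the wide rib.
- tin: Food tin, bystander, 58 mm across, 72 mm high; origin under its middle.
- spice: Small spice jar, bystander, 45 mm across, 106 mm high; origin under its middle.
- timer: Round egg timer, bystander, 60 mm across, 46 mm high; origin under its middle.
- mug: Mug, bystander, 90 x 129 mm with its handle, 94 mm high; origin under its middle.

How it is judged:
By the outcome, as a careful person would: the job done as asked, in the order asked, and still so for the second after the job is handed in, with the robot touching nothing.
It also fails if it takes over 67 s, if anything falls off the work surface, if the arm or the gripper's body presses on something with over 40 N, if the wrist force passes 120 N, or if a joint passes its speed limit or range.

## Working session

There is one attempt and no reset: what is moved stays moved. The work goes in short steps, Python scripts to look and compute and a tool call to move; the robot and the scene stay as the last step left them, time stands still between calls to the robot, and variables do not carry over. Pictures are saved under pics/ and viewed, at most 10 in all, crops included, and the job is handed in when it is done.

Besides the shell and the picture viewer there is one more tool, called after "Request:" in YAML: its name, and indented under it one key for each argument. apply_moves: Moves the arm, as the interface text tells. Its arguments: {"type":"object","properties":{"plan":{"type":"array"},"squeeze":{"type":"number"}},"required":["plan"]}

```bash
mkdir -p pics; ls
python3 - <<'E'
from station import r
import cv2,numpy as np
s=r.observe(); print({k:np.round(v,3) for k,v in s.items()})
for n in("top","side"):
    f=r.grab_frame(n); cv2.imwrite(f"pics/{n}0.png",cv2.resize(f[:,:,::-1],(800,600),interpolation=cv2.INTER_CUBIC))
    c=r.calibration(n); print(n,np.round(c["mtx"],1).tolist(),np.round(c["R"],3).tolist(),np.round(c["t"],3))
E
```

```text
pics
{'time_s': np.float64(0.0), 'joint_pos': array([ 1.205,  0.478,  0.022,  1.556, -0.012,  1.109, -0.083]), 'dq': array([-0.001,  0.001,  0.   , -0.003,  0.   , -0.002,  0.001]), 'effort': array([ 1.0000e-03, -5.8285e+01,  1.5350e+00, -2.7260e+01, -5.4000e-02,
        1.7000e-02,  0.0000e+00]), 'ee_pos': array([ 0.172, -0.652,  0.222]), 'ee_rot': array([-0.001,  0.992,  0.129, -0.   ]), 'ft_force': array([ 0.117, -0.541, -0.497]), 'ft_torque': array([ 0.006, -0.038, -0.067]), 'grasp_force': np.float64(0.0), 'gripper_width': np.float64(0.088)}
top [[470.5, 0.0, 275.8], [0.0, 470.5, 197.5], [0.0, 0.0, 1.0]] [[0.021, -1.0, 0.017], [-0.981, -0.024, -0.194], [0.194, -0.013, -0.981]] [-0.173  0.523  1.125]
side [[510.4, 0.0, 277.0], [0.0, 510.4, 209.4], [0.0, 0.0, 1.0]] [[0.999, 0.026, 0.022], [0.033, -0.578, -0.815], [-0.008, 0.816, -0.579]] [-0.509 -0.026  1.592]
```

View pics/top0.png

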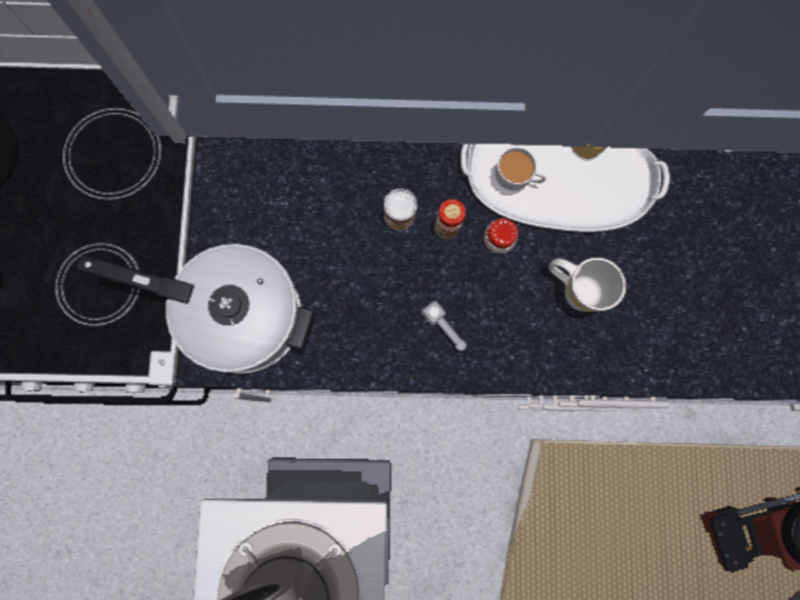

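View pics/side0.png

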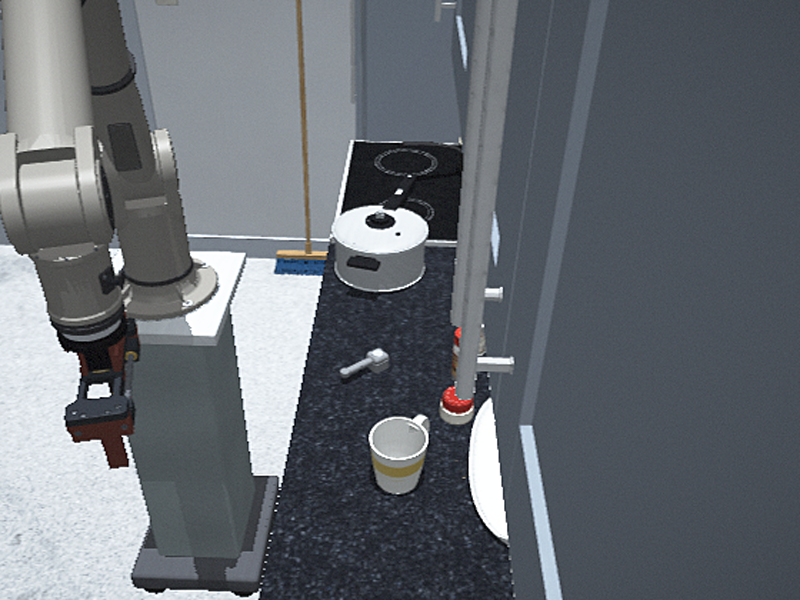

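The top view shows the lever hub at about (433,313) and its tip at (461,346). The collar and stem are at (226,303), the long handle points up-left, the mug is at (595,285), and the jars are at (400,210), (450,215) and (502,235). Next I'll enlarge it.

```bash
cat > h.py <<'E'
import numpy as np,cv2
from scipy.spatial.transform import Rotation as Ro
def ray(c,u,v,z):
    """world point at height z seen at original pixel u,v"""
    R,t=np.array(c["R"]),np.array(c["t"]); o=-R.T@t
    d=R.T@np.linalg.solve(np.array(c["mtx"]),[u,v,1.])
    return o+d*(z-o[2])/d[2]
def proj(c,X):
    p=np.array(c["mtx"])@(np.array(c["R"])@np.array(X)+c["t"]); return p[:2]/p[2]
def tool(s): 
    q=np.array(s["ee_rot"]); return Ro.from_quat(q[[1,2,3,0]])
def goal(s,P,yaw):
    """shift (mm, tool axes) and turn (deg) to TCP P, with tool pointing down, tool x at world yaw"""
    T=tool(s); d=T.inv().apply(np.array(P)-s["ee_pos"])*1000
    x=T.apply([1,0,0]); y=np.degrees(np.arctan2(x[1],x[0]))
    return np.round(d,1), -(((yaw-y)+180)%360-180), y
E
python3 - <<'E'
from station import r
from h import *
c=r.calibration("top")
a=cv2.imread("pics/top0.png")
f=r.grab_frame("top")[:,:,::-1]
A=cv2.resize(f[200:250,285:335],(400,400),interpolation=cv2.INTER_CUBIC)
B=cv2.resize(f[187:237,130:180],(400,400),interpolation=cv2.INTER_CUBIC)
cv2.imwrite("pics/crop1.png",np.hstack([A,B]))
print("wrist",{k:np.round(v,3).tolist() for k,v in r.calibration("wrist").items()})
for n,u,v,z in [("hub",433,311,.031),("tip",461,346,.025),("stem",226,303,.15),("mug",595,285,.094),("tin",400,203,.072),("spice",452,212,.106),("timer",502,233,.046),("hnd0",180,290,.126),("hnd1",85,265,.126)]:
    print(n,np.round(ray(c,u*.7,v*.7,z),3))
E
```

```text
wrist {'mtx': [[328.659, 0.0, 276.416], [0.0, 328.659, 214.65], [0.0, 0.0, 1.0]], 'R': [[0.257, -0.966, -0.001], [-0.933, -0.249, 0.261], [-0.253, -0.066, -0.965]], 't': [-0.674, -0.033, 0.39]}
hub [ 0.48  -0.232  0.031]
tip [ 0.42  -0.282  0.025]
stem [0.467 0.106 0.15 ]
mug [ 0.522 -0.502  0.094]
tin [ 0.665 -0.169  0.072]
spice [ 0.64  -0.257  0.106]
timer [ 0.622 -0.353  0.046]
hnd0 [0.491 0.187 0.126]
hnd1 [0.528 0.345 0.126]
```

View pics/crop1.png

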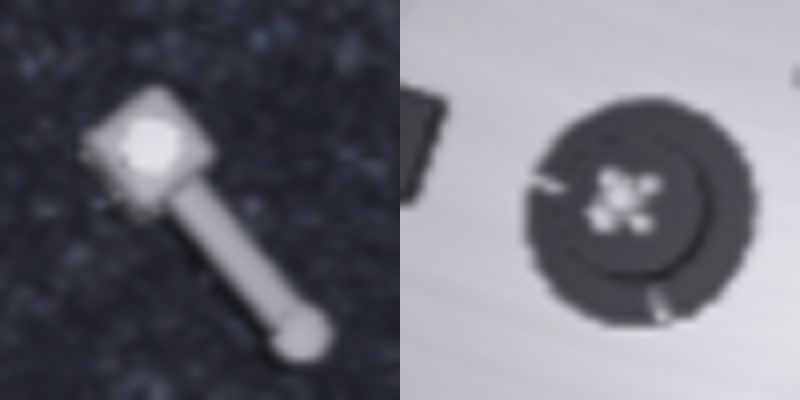

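Run:
```python
from station import r
from h import *
s=r.observe();c=r.calibration("top")
h=ray(c,303.75,218.1,.031);t=ray(c,322.75,241.9,.026);k=ray(c,130+242/8,187+210/8,.136)
st=ray(c,130+222/8,187+195/8,.1535);b=ray(c,130+226/8,187+200/8,.146)
print(h,t,np.degrees(np.arctan2(*(t-h)[[1,0]])),np.hypot(*(t-h)[:2]),"collar",k,"stem",st,b)
for n,u,v in [("s",545,183),("v",660,305)]:
    p=ray(c,130+(u-400)/8,187+v/8,.133);print(n,p,np.degrees(np.arctan2(*(p-st)[[1,0]])))
print(goal(s,[h[0],h[1],.16],220))
cw=r.calibration("wrist");R=np.array(cw["R"]);T=tool(s)
print("cam in tool",T.inv().apply(-R.T@cw["t"]-s["ee_pos"]),T.inv().apply(R.T[:,2]))
```

```text
[ 0.47935968 -0.23366134  0.031     ] [ 0.42070613 -0.28245674  0.026     ] -140.24205790514154 0.07629698798926439 collar [0.46670378 0.10402232 0.136     ] stem [0.4680983 0.1058496 0.1535   ] [0.46789744 0.10641243 0.146     ]
s [0.47438781 0.13308198 0.133     ] 76.99516888721651
v [0.43977966 0.09771276 0.133     ] -163.96895876604617
(array([ 404. , -326.3,   62.3]), np.float64(154.7690278707263), np.float64(14.769027870726259))
cam in tool [ 0.07184465 -0.00031318 -0.16211877] [-2.61289338e-01  7.19685418e-04  9.65260257e-01]
```

Request:
apply_moves:
  plan:
    - [0,404,-326,0,-71]
    - [0,404,-326,0,-71]
    - [0,404,-326,0,-71]
    - [0,404,-326,30,-71]
    - [0,404,-326,62,-71]
    - [0,404,-326,62,-71]
    - [0,404,-326,62,-71]
    - [0,404,-326,62,-71]
    - [0,404,-326,62,-71]
    - [0,404,-326,62,-71]

```text
time_s: 0.98
ee_pos: [0.4175, -0.3181, 0.1781]
ee_rot: [0.0, 0.731, 0.683, -0.0]
ft_force: [1.1, -0.9, -0.1]
gripper_width: 0.0877
grasp_force: 0.0
```

Run:
```python
from station import r
from h import *
s=r.observe();print(np.round(s["joint_pos"],2),s["ee_pos"],goal(s,[.4794,-.2337,.12],219.8))
```

```text
[ 0.85  0.31 -0.38  1.94  0.14  0.92  0.33] [ 0.41747735 -0.31812768  0.17813167] (array([88.4, 56. , 58.1]), np.float64(-133.69000034092255), np.float64(86.10999965907746))
```

Request:
apply_moves:
  plan:
    - [0,88,56,30,-71]
    - [0,88,56,30,-71]
    - [0,88,56,30,-71]
    - [0,88,56,30,-71]
    - [0,88,56,30,-71]
    - [0,88,56,30,-71]
    - [0,88,56,30,-71]
    - [0,88,56,30,-71]
    - [0,88,56,30,-71]
    - [0,88,56,30,-71]

```text
time_s: 1.82
ee_pos: [0.4789, -0.2363, 0.1481]
ee_rot: [-0.0, 0.198, 0.98, 0.0]
ft_force: [1.3, -0.7, -0.2]
gripper_width: 0.0878
grasp_force: 0.0
```

Request:
apply_moves:
  plan:
    - [0,0,0,0,-62.5]
    - [0,0,0,0,-62.5]
    - [0,0,0,0,-62.5]
    - [0,0,0,0,-62.5]
    - [0,0,0,0,-62.5]
    - [0,0,0,0,-62.5]
    - [0,0,0,0,-62.5]
    - [0,0,0,0,-62.5]
    - [0,0,0,0,-62.5]
    - [0,0,0,0,-62.5]

```text
time_s: 2.65
ee_pos: [0.4789, -0.2364, 0.148]
ee_rot: [-0.0, -0.337, 0.941, 0.0]
ft_force: [0.8, 0.6, -0.1]
gripper_width: 0.0879
grasp_force: 0.0
```

Run:
```python
from station import r
from h import *
s=r.observe();c=r.calibration("wrist")
f=r.grab_frame("wrist")[:,:,::-1];np.save("c1.npy",c,allow_pickle=True)
cv2.imwrite("pics/w1.png",cv2.resize(f,(800,600),interpolation=cv2.INTER_CUBIC))
print(np.round(s["joint_pos"],2),s["ee_pos"],goal(s,[.4794,-.2337,.12],219.8))
print("expected px hub,tip", proj(c,[.4794,-.2337,.031])/.7,proj(c,[.4207,-.2825,.028])/.7)
```

```text
[ 1.06  0.49 -0.91  1.92  0.47  0.96  2.19] [ 0.47888444 -0.23640882  0.14799208] (array([-2.1,  1.7, 28. ]), np.float64(-0.37599408616279106), np.float64(-140.57599408616272))
expected px hub,tip [397.22901958 302.26839811] [396.975647   173.19658526]
```

View pics/w1.png

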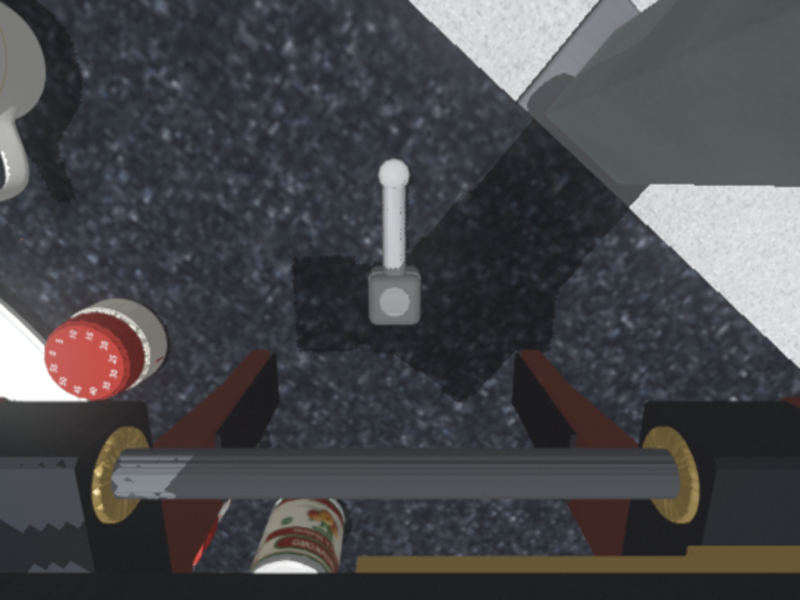

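The lever hub is centred at (395,301) and the pad at (394,174), within 2 px of prediction. The timer, tin and mug are clear of the fingers.

Run:
```python
from station import r
from h import *
s=r.observe();c=np.load("c1.npy",allow_pickle=True).item()
h=ray(c,395*.7,301*.7,.031);t=ray(c,394.3*.7,174*.7,.028)
y=np.degrees(np.arctan2(*(t-h)[[1,0]]))
print(h,t,y,goal(s,[*h[:2],.005],y))
```

```text
[ 0.47965168 -0.23526901  0.031     ] [ 0.42202966 -0.28340766  0.028     ] -140.12390988102297 (array([ -1.2,   0.3, 143. ]), np.float64(-0.7360108064913788), np.float64(-140.85992068751435))
```

Request:
apply_moves:
  plan:
    - [0,-1,0.5,40,-0.5]
    - [0,-1,0.5,80,-0.5]
    - [0,-1,0.5,115,-0.5]
    - [0,-1,0.5,132,-0.5]
    - [0,-1,0.5,140,-0.5]
    - [0,-1,0.5,143,-0.5]
    - [0,-1,0.5,143,-0.5]
    - [1,-1,0.5,143,-0.5]
    - [1,-1,0.5,143,-0.5]
    - [1,-1,0.5,143,-0.5]
  squeeze: 40

```text
time_s: 3.53
ee_pos: [0.4805, -0.2357, 0.0066]
ee_rot: [0.001, -0.34, 0.94, -0.001]
ft_force: [1.1, -1.0, -1.0]
gripper_width: 0.0713
grasp_force: 0.0
```

Request:
apply_moves:
  plan:
    - [1,0,0,0,0]
    - [1,0,0,0,0]
    - [1,0,0,0,0]
    - [1,0,0,0,0]
    - [1,0,0,0,0]
    - [1,0,0,0,0]

```text
time_s: 4.03
ee_pos: [0.4796, -0.2353, 0.0053]
ee_rot: [-0.0, -0.34, 0.94, -0.0]
ft_force: [0.2, -0.6, 0.5]
gripper_width: 0.0324
grasp_force: 40.0
```

Request:
apply_moves:
  plan:
    - [1,0,0,-20,0]
    - [1,0,0,-60,0]
    - [1,0,0,-100,0]
    - [1,-35,25,-135,7]
    - [1,-70,50,-165,14]
    - [1,-105,78,-195,21]
    - [1,-140,104,-215,28]
    - [1,-175,130,-215,35]
    - [1,-203,150,-215,42]
    - [1,-203,150,-215,49]

```text
time_s: 4.87
ee_pos: [0.5399, 0.0125, 0.2213]
ee_rot: [0.001, 0.082, 0.997, 0.0]
ft_force: [0.3, 0.7, -1.4]
gripper_width: 0.0326
grasp_force: 40.0
```

Request:
apply_moves:
  plan:
    - [1,0,0,0,43.5]
    - [1,0,0,0,43.5]
    - [1,0,0,0,43.5]
    - [1,0,0,0,43.5]
    - [1,0,0,0,43.5]
    - [1,0,0,0,43.5]
    - [1,0,0,0,43.5]
    - [1,0,0,0,43.5]

```text
time_s: 5.53
ee_pos: [0.5394, 0.0101, 0.2201]
ee_rot: [-0.0, 0.442, 0.897, -0.0]
ft_force: [-0.5, 0.4, -1.7]
gripper_width: 0.0327
grasp_force: 40.0
```

Run:
```python
from station import r
from h import *
s=r.observe();c=r.calibration("wrist")
f=r.grab_frame("wrist")[:,:,::-1];np.save("c2.npy",c,allow_pickle=True)
p=proj(c,[.468,.106,.15]).astype(int);print(p)
x0,y0=max(p[0]-65,0),max(p[1]-50,0);print(x0,y0)
cv2.imwrite("pics/w2.png",cv2.resize(f[y0:y0+98,x0:x0+130],(800,603),interpolation=cv2.INTER_CUBIC)[:600])
cv2.imwrite("pics/w2full.png",f)
print(np.round(s["joint_pos"],2),s["ee_pos"],goal(s,[.468,.106,.18],127),s["gripper_width"],s["grasp_force"],s["ft_force"])
```

```text
[278  48]
213 0
[ 0.41  0.33 -0.67  1.85  0.23  1.04  0.31] [0.53940158 0.01005416 0.22013392] (array([119.6,   1.9,  40.1]), np.float64(0.5736669073190228), np.float64(127.57366690731904)) 0.03272237324443088 40.000340044498444 [-0.49850969  0.36263668 -1.68433777]
```

View pics/w2.png

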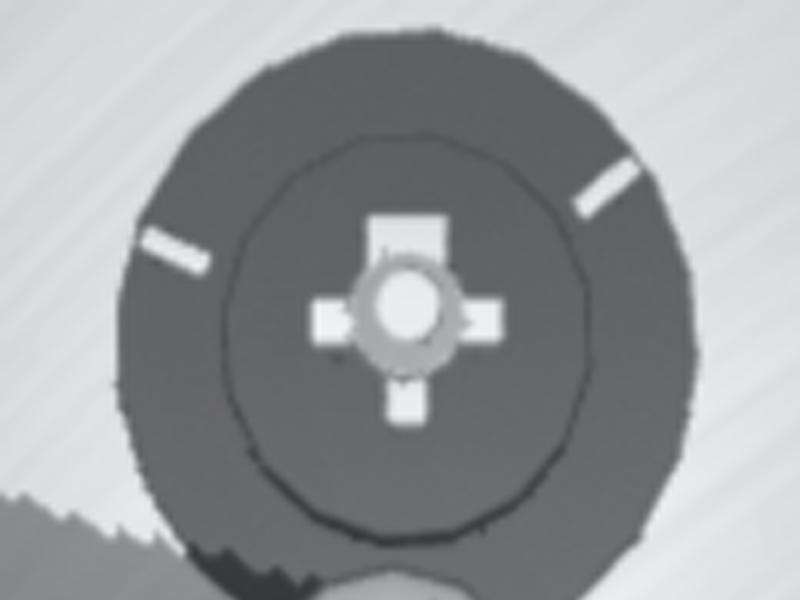

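The stem is centred at crop (407,304). The wide rib runs up the picture along tool +x to (408,217), with narrow ribs at (311,323), (503,321) and (407,425). The ticks are at (607,188) (right) and (175,250) (left).

Run:
```python
from station import r
from h import *
s=r.observe();c=np.load("c2.npy",allow_pickle=True).item()
k=800/130
w=lambda u,v,z: ray(c,213-.5+(u+.5)/k,-.5+(v+.5)/k,z)
a,b,l,q=[w(*p,.146) for p in [(408,217),(407,425),(311,323),(503,321)]]
ang=lambda d: np.degrees(np.arctan2(d[1],d[0]))
print("rib len",np.linalg.norm(a-b),np.linalg.norm(l-q),"ang",ang(a-b),ang(q-l)+90)
C=(a+b+l+q)/4;S=w(407,304,.1535);print(C,S)
for p in [(607,188),(175,250)]: print("tick",ang(w(*p,.135)-S))
print(goal(s,[*((C+S)/2)[:2],.17],ang(a-b)), s["ee_pos"])
```

```text
rib len 0.020266151880339492 0.020483968985043937 ang 127.517662772167 128.2559673295176
[0.46890907 0.10489467 0.146     ] [0.46870637 0.10503051 0.1535    ]
tick 72.60577534820919
tick -162.13096659160155
(array([118.3,   2. ,  50.2]), np.float64(0.08810216905231982), np.float64(127.60576494121933)) [0.53946482 0.01000293 0.22016259]
```

Request:
apply_moves:
  plan:
    - [1,35,1,0,0]
    - [1,70,2,10,0]
    - [1,100,2,25,0]
    - [1,115,2,40,0]
    - [1,118,2,48,0]
    - [1,118,2,50,0]
    - [1,118,2,50,0]
    - [1,118,2,50,0]

```text
time_s: 6.25
ee_pos: [0.4709, 0.1038, 0.1707]
ee_rot: [0.0, 0.444, 0.896, 0.0]
ft_force: [0.3, 0.8, -1.1]
gripper_width: 0.0327
grasp_force: 40.0
```

Request:
apply_moves:
  plan:
    - [1,0,0,4,0]
    - [1,0,0,8,0]
    - [1,0,0,11,0]
    - [1,0,0,13,0]
    - [1,0,0,13,0]

```text
time_s: 6.67
ee_pos: [0.4695, 0.1046, 0.1568]
ee_rot: [-0.0, 0.443, 0.896, -0.0]
ft_force: [0.0, 0.6, -0.9]
gripper_width: 0.0327
grasp_force: 40.0
```

Run:
```python
from station import r
from h import *
s=r.observe();print(s["ee_pos"],np.round(s["ft_force"],1),np.round(s["ft_torque"],2),goal(s,[.4688,.105,.15],127.6))
```

```text
[0.46949789 0.10464619 0.15684944] [ 0.   0.6 -0.9] [-0.02 -0.1   0.  ] (array([ 0.7, -0.3,  6.8]), np.float64(-0.23541997385069635), np.float64(127.36458002614931))
```

Request:
apply_moves:
  plan:
    - [1,0.5,-0.2,2,0]
    - [1,0.5,-0.2,4,0]
    - [1,0.5,-0.2,5,0]
    - [1,0.5,-0.2,5,0]

```text
time_s: 7.0
ee_pos: [0.469, 0.105, 0.1521]
ee_rot: [-0.0, 0.443, 0.896, -0.0]
ft_force: [-0.2, -0.3, -1.3]
gripper_width: 0.0324
grasp_force: 40.0
```

Request:
apply_moves:
  plan:
    - [1,0,0,1,0]
    - [1,0,0,1.5,0]
    - [1,0,0,2,0]
    - [1,0,0,2,0]

```text
time_s: 7.33
ee_pos: [0.4691, 0.105, 0.1502]
ee_rot: [-0.0, 0.443, 0.896, -0.0]
ft_force: [0.1, -0.5, -0.3]
gripper_width: 0.0326
grasp_force: 40.0
```

Request:
apply_moves:
  plan:
    - [1,0,0,0.7,0]
    - [1,0,0,1.4,0]
    - [1,0,0,2,0]
    - [1,0,0,2,0]

```text
time_s: 7.67
ee_pos: [0.469, 0.105, 0.1482]
ee_rot: [-0.0, 0.443, 0.896, -0.0]
ft_force: [-0.7, -1.4, -0.5]
gripper_width: 0.0327
grasp_force: 40.0
```

Request:
apply_moves:
  plan:
    - [1,0,0,1.5,0]
    - [1,0,0,3,0]
    - [1,0,0,4.5,0]
    - [1,0,0,5.5,0]
    - [1,0,0,5.5,0]

```text
time_s: 8.08
ee_pos: [0.469, 0.105, 0.1425]
ee_rot: [-0.0, 0.443, 0.896, -0.0]
ft_force: [-1.2, -2.4, -1.3]
gripper_width: 0.0325
grasp_force: 40.0
```

Request:
apply_moves:
  plan:
    - [1,0,0,0.7,0]
    - [1,0,0,1.4,0]
    - [1,0,0,2,0]
    - [1,0,0,2,0]

```text
time_s: 8.42
ee_pos: [0.4691, 0.105, 0.1413]
ee_rot: [0.0, 0.443, 0.896, -0.0]
ft_force: [-5.1, -4.4, 8.0]
gripper_width: 0.0327
grasp_force: 40.0
```

Request:
apply_moves:
  plan:
    - [1,0,0,0.7,0]
    - [1,0,0,1,0]
    - [1,0,0,1,0]

```text
time_s: 8.67
ee_pos: [0.4691, 0.105, 0.1413]
ee_rot: [0.0, 0.443, 0.896, -0.001]
ft_force: [-9.5, -6.0, 19.1]
gripper_width: 0.0329
grasp_force: 40.0
```

Request:
apply_moves:
  plan:
    - [1,0,0,0,3]
    - [1,0,0,0,6]
    - [1,0,0,0,10]
    - [1,0,0,0,14]
    - [1,0,0,0,18]
    - [1,0,0,0,18]

```text
time_s: 9.17
ee_pos: [0.4692, 0.1048, 0.1413]
ee_rot: [0.001, 0.58, 0.815, -0.001]
ft_force: [-8.6, -5.9, 19.0]
gripper_width: 0.0325
grasp_force: 40.0
```

```bash
cat > st.py <<'E'
from station import r
from h import *
s=r.observe();print(s["time_s"],s["ee_pos"],np.round(s["ft_force"],1),np.round(s["ft_torque"],2),"yaw",goal(s,[.469,.105,.1413],76)[2],s["gripper_width"],np.round(s["joint_pos"],2))
E
python3 st.py
```

```text
9.1667 [0.46915746 0.10481174 0.14126465] [-8.6 -5.9 19. ] [-1.28  1.76 -0.06] yaw 109.16259857928934 0.03252546399488514 [ 0.19  0.33 -0.63  2.05  0.26  0.84 -0.26]
```

Request:
apply_moves:
  plan:
    - [1,0,0,-0.7,4]
    - [1,0,0,-0.7,9]
    - [1,0,0,-0.7,14]
    - [1,0,0,-0.7,19]
    - [1,0,0,-0.7,24]
    - [1,0,0,-0.7,28]
    - [1,0,0,-0.7,28]

```text
time_s: 9.75
ee_pos: [0.469, 0.1046, 0.1413]
ee_rot: [0.001, 0.76, 0.65, -0.001]
ft_force: [-5.9, -6.4, 11.1]
gripper_width: 0.0325
grasp_force: 40.0
```

```bash
python3 st.py
```

```text
9.75 [0.46904953 0.10456198 0.14129812] [-5.9 -6.4 11.1] [-1.23  1.29  0.  ] yaw 81.15400317317996 0.03246219499806753 [ 0.11  0.31 -0.53  2.06  0.22  0.82 -0.71]
```

Request:
apply_moves:
  plan:
    - [1,0,0,0,1]
    - [1,0,0,0,2]
    - [1,0,0,0,3]
    - [1,0,0,0,3]

```text
time_s: 10.08
ee_pos: [0.469, 0.1046, 0.1413]
ee_rot: [0.001, 0.775, 0.632, -0.001]
ft_force: [-5.9, -5.5, 11.1]
gripper_width: 0.0327
grasp_force: 40.0
```

```bash
python3 st.py
```

```text
10.0833 [0.46903279 0.10455489 0.14130154] [-5.9 -5.5 11.1] [-1.24  1.33  0.09] yaw 78.32305457075557 0.0327157249674319 [ 0.1   0.31 -0.53  2.06  0.21  0.82 -0.75]
```

Request:
apply_moves:
  plan:
    - [1,0,0,0,0.7]
    - [1,0,0,0,1.4]
    - [1,0,0,0,1.4]

```text
time_s: 10.33
ee_pos: [0.469, 0.1045, 0.1413]
ee_rot: [0.001, 0.783, 0.622, -0.001]
ft_force: [-5.8, -5.9, 11.8]
gripper_width: 0.0328
grasp_force: 40.0
```

```bash
python3 st.py
```

```text
10.3333 [0.46902837 0.1045439  0.14130222] [-5.8 -5.9 11.8] [-1.23  1.35  0.1 ] yaw 76.942290487761 0.032840844419693156 [ 0.1   0.31 -0.52  2.06  0.21  0.82 -0.78]
```

Request:
apply_moves:
  plan:
    - [1,0,0,0,0.5]
    - [1,0,0,0,1]
    - [1,0,0,0,1]

```text
time_s: 10.58
ee_pos: [0.469, 0.1045, 0.1413]
ee_rot: [0.001, 0.788, 0.615, -0.001]
ft_force: [-5.8, -5.9, 12.1]
gripper_width: 0.0328
grasp_force: 40.0
```

```bash
python3 st.py
```

```text
10.5833 [0.4689653  0.1044739  0.14128342] [-5.8 -5.9 12.1] [-1.25  1.42  0.28] yaw 75.9631615897624 0.03284410014731444 [ 0.09  0.31 -0.52  2.06  0.21  0.82 -0.79]
```

Request:
apply_moves:
  plan:
    - [1,0,0,0,0.5]
    - [1,0,0,0,1]
    - [1,0,0,0,1]

```text
time_s: 10.83
ee_pos: [0.4689, 0.1044, 0.1413]
ee_rot: [0.001, 0.794, 0.609, -0.001]
ft_force: [-6.6, -5.1, 11.5]
gripper_width: 0.0325
grasp_force: 40.0
```

```bash
python3 st.py
```

```text
10.8333 [0.46887417 0.10441159 0.14130321] [-6.6 -5.1 11.5] [-1.28  1.51  0.28] yaw 74.96898716180348 0.03245601658434047 [ 0.09  0.31 -0.51  2.06  0.21  0.82 -0.81]
```

Request:
apply_moves:
  plan:
    - [1,0,0,0,0.5]
    - [1,0,0,0,0.8]
    - [1,0,0,0,0.8]

```text
time_s: 11.08
ee_pos: [0.4688, 0.1044, 0.1413]
ee_rot: [0.001, 0.798, 0.603, -0.001]
ft_force: [-7.6, -6.8, 11.9]
gripper_width: 0.0325
grasp_force: 40.0
```

```bash
python3 st.py
```

```text
11.0833 [0.46876434 0.10437912 0.14127254] [-7.6 -6.8 11.9] [-1.32  1.53  0.27] yaw 74.18259509925534 0.03251989340167347 [ 0.09  0.31 -0.51  2.06  0.21  0.82 -0.82]
```

Request:
apply_moves:
  plan:
    - [1,0,0,-1.3,-1]
    - [1,0,0,-1.3,-1]
    - [0,0,0,-1.3,-1]
    - [0,0,0,-1.3,-1]
    - [0,0,0,-1.3,-1]
    - [0,0,0,-1.3,-1]
    - [0,0,0,-1.3,-1]
    - [0,0,0,-1.3,-1]

```text
time_s: 11.75
ee_pos: [0.4695, 0.1055, 0.142]
ee_rot: [0.0, 0.792, 0.61, 0.0]
ft_force: [-0.1, -0.6, -0.4]
gripper_width: 0.0695
grasp_force: 0.0
```

```bash
python3 st.py
```

```text
11.75 [0.469487   0.10549463 0.1419511 ] [-0.1 -0.6 -0.4] [ 0.02 -0.04 -0.06] yaw 75.185364624838 0.06948337852518423 [ 0.09  0.31 -0.52  2.06  0.2   0.82 -0.8 ]
```

Request:
apply_moves:
  plan:
    - [0,0,0,0,0]
    - [0,0,0,-10,0]
    - [0,0,0,-40,0]
    - [0,0,0,-80,0]
    - [0,0,0,-110,0]
    - [0,0,0,-120,0]
    - [0,0,0,-120,0]
    - [0,0,0,-120,0]

```text
time_s: 12.42
ee_pos: [0.4691, 0.105, 0.2618]
ee_rot: [0.0, 0.792, 0.61, 0.0]
ft_force: [-0.3, -0.6, -0.4]
gripper_width: 0.0881
grasp_force: 0.0
```

```bash
python3 st.py
python3 - <<'E'
from station import r
from h import *
c=r.calibration("wrist");np.save("c3.npy",c,allow_pickle=True)
f=r.grab_frame("wrist")[:,:,::-1]
cv2.imwrite("pics/w3.png",cv2.resize(f[40:340,80:480],(800,600),interpolation=cv2.INTER_CUBIC))
for X in ([.469,.105,.167],[.469+.075*np.cos(np.radians(76)),.105+.075*np.sin(np.radians(76)),.164]): print((proj(c,X)-[80,40])*2)
E
```

```text
12.4167 [0.46909727 0.10500165 0.26175886] [-0.3 -0.6 -0.4] [-0.01 -0.08 -0.05] yaw 75.1622512680227 0.08812633265989123 [ 0.14  0.16 -0.54  1.93  0.09  1.08 -0.7 ]
[391.32733973 354.74907737]
[388.81616953 162.75233643]
```

View pics/w3.png

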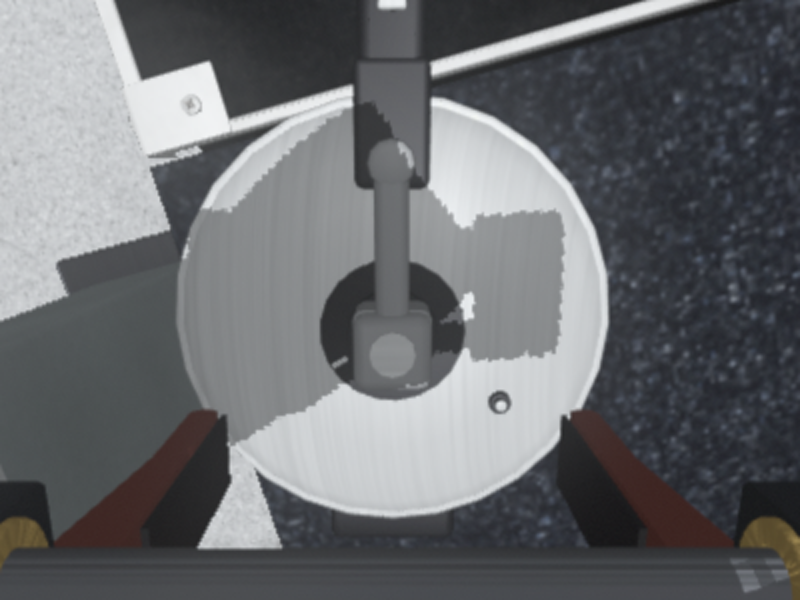

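The hub is at (392,355), exactly where a fully seated lever should appear. The arm runs straight up to the pad at (391,160), in line with the long handle (centre line at column 392). The gripper is open and clear, so I'm handing it in.

```bash
python3 -c "
from station import r
print(r.finish_job())"
```

```text
the job is handed in; nothing more can be done
None
```

The lever is back on the stem and pushed fully home (vertical force stayed under about 2 N until it was over the ribs, then about 19 N at the seat). I turned it clockwise until it met the stop, in line with the long handle, then let go and handed the job in after about 12.5 s. I planned the moves clear of the other things, but took no final picture of them.

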